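Hold the picture drum heavy side down

ROBOT

A 6-joint arm with a two-finger parallel gripper is mounted at the origin on the work surface. World frame = base frame: x ahead of the robot, y to its left, z up, the work surface at z = 0. Lengths are in m, angles in degrees, forces in N, time in s.
With the tool pointing down it reaches from about 0.3 to 0.75 m from the base axis. Payload 8.5 kg.
Tool frame: the origin (TCP) lies midway between the tips of the shut fingers; the grasp point (between the pads) lies 19 mm behind it (env.tcp_to_grasp is the z of the grasp point in the tool frame, in m); z points along the fingers, y is the line along which they close (so a half turn about z gives the same grasp; the last joint's range is limited). The gripper opens to 85 mm and grips with 20 to 120 N. Pads are 22 mm wide; open, the fingers measure 114 mm over their backs; the gripper's body (76 mm by 85 mm) begins 54 mm behind the grasp point. The pads swing forward as they close: fully open they stand 13 mm farther back than shut.
Start: joints at [56.763, 21.807, 74.336, -0, 83.858, -12.336], TCP at [0.196, 0.514, 0.231] pointing down, gripper open.
Joint ranges: [-178.18, 178.18], [-50.72, 133.34], [12.68, 142.11], [-81.47, 261.47], [9.98, 163.14], [-165.26, 165.26]. Speed limits (degrees/s): [136.94, 136.94, 180, 180, 180, 180].

INTERFACE

Orientations are given as a 3x3 rotation matrix whose columns are the frame's x, y, z axes.
In Python, from rig import env, imaging, job, models gives the robot as it stands. The module is installed in compiled form; this text tells all that it offers.
- The arm moves only by the tool jog_arm, never from a script. Its argument "plan" is text: rows parted by semicolons, each of 7 numbers parted by spaces: the turn, a rotation vector about the tool's x, y, z in degrees, then the shift along the tool's x, y, z in cm, then the closure in counts, from 0 (fully open) to 255 (shut). In form: rx ry rz x y z claw; .... A call has 1 to 10 rows; each row shifts and turns the commanded pose from where the row before left it, along the tool's axes as they then stand; what a row does not reach is not made up. A row lasts 1/12 s, in which the tool goes at most 41.7 mm and 7.16 degrees, less where a joint would pass 70% of its speed; a pose out of reach is approached as far as the arm can. A call with a gripper value outside its range is refused whole. The fingers move at their own pace and stop on an object; "grip_force" is the grip in N (left out, the last holds). Time passes only in rows, so rows that do not move let the fingers close. It gives the time, the measured TCP pose, the force, the opening and the grip force at its end, in the units of the state.
- env.observe(): the state, without advancing time (a new reading comes with each control period).
- imaging.get_image(name): name is "scene" or "top" or "wrist"; returns a dict with "pixels" (400x640x3 uint8, red, green, blue), "depth" (400x640 float32, m along the optical axis (not along the pixel's ray), 0 where there is no reading), "fov_y" (degrees; the focal length in pixels is half the picture's height over the tangent of half this angle, whatever the lens; pixels are square), "cx", "cy" (the principal point, pixels), "world_from_camera" (4x4, takes a point from camera to world coordinates). Camera axes: x right, y down, z forward; pixel columns grow to the right and rows downward; lengths in m; the calibration is good to about 2 mm. A picture is of the moment at which its call begins.
- job.close_job(): hands the job in; it is judged then, once.
Trained networks look in the newest picture that a camera, given by its name, has taken for a name from the list of things; names that differ only in an ending like _2 or _b are one class to them, and where a whole thing is asked for, a point or a joint stands for the part that bears it (a point fixed in the world has none). Each returns a list of dicts, best first, with "confidence" (0 to 1); they miss things now and then, are a little off and sometimes report something else, mostly with a low value. They report only what shows in the picture. A call takes as long as a camera call.
- models.outline_of(camera, query): "region" (400x640 bool, what is visible of it) and "bbox" ([centre column, centre row, width, height] in pixels, round what is visible of it).
- models.tip_of(camera, query): "at" ([column, row] in pixels: a listed point, or the origin of a listed thing).
The state is a dict: "time_s": time; "q": joint angles; "qvel": joint speeds; "joint_efforts": joint torques, N m; "position": TCP position; "tool_rot": TCP orientation; "ft_force": force on the tool from outside, world axes, zero at the start; "wrist_torque": the same for the moment, N m; "grip_width": finger opening in m; "gripper_force": force on a finger pad.
Only numpy, scipy, OpenCV 4.12 (cv2) and the standard library are available. Lean on these libraries where they do the work, as an engineer would, in place of code of your own. Each camera call takes 0.05 s, during which the arm holds its last target. There are 200 camera calls.

TASK

A weight is sealed somewhere inside this hand-cranked picture drum, and nothing on the outside shows where. Crank the drum round by its red grip, half a turn or more, and feel where it turns hard and where it turns easily to find its heavy side, then finish still gripping the red grip, with the drum at rest and its heavy side straight down, so that I can glue the counterweight on top. Leave the glue bottle, tape roll, brass weight and mug where they are.

Things in the scene. Friction and masses are not known exactly. Their poses are not given: they have to be found in the camera images.
- stand: Plywood stand, fixed, set down elsewhere each run and turned up to 0.3 rad. Base 200 (x) x 150 (y) x 12 mm; two posts 50 mm wide, 12 mm thick, 177 mm high, outer faces at y = -52 and +52 mm. Origin: centre of its underside; y along the axle, z up; the crank is at its -y side.
- axle (a point): Middle of the drum's axle on the stand, 140 mm above the table. Axes as the stand's: y along the level axle (the crank is at the -y end), z up; it does not turn with the drum.
- drum_centre (a point): Same point, but turning with the drum (diameter 150, length 60 mm, between the posts; the 12 coloured cards round its rim mean nothing). z points from the axle towards the grip. Sealed inside, fixed to the drum: a slug of 0.76 to 1.04 kg, its centre 45 mm from the axle, on any side. All else on the drum is balanced.
- drum (a joint): Angle of drum and crank in rad: 0 with the grip straight above the axle, growing as the grip goes from the top towards the stand's +x side, then down and round; free for two turns either way; starts within 1.2 of 0.
- crank_hub (a point): Dark hub on the axle's crank end, 76 mm from the axle's middle towards -y. How the crank feels: a friction bushing of 0.50 N m (7.7 N at the grip) keeps the drum wherever it is left; the slug adds or takes up to 0.46 N m (7 N). Hardest to turn where the slug rises level with the axle, easiest where it sinks level with it, halfway between when it is at the bottom or top.
- grip: Red crank grip, a level round bar 18 mm in diameter and 100 mm long, parallel to the axle; origin at its centre, 65 mm from the axle line and 135 mm from the axle's middle towards -y. It spins freely on its pin, so fingers closed across it can keep pointing down all round the circle. The crank arm (22 mm wide) from hub to grip lies 64 to 72 mm from the axle's middle.
- glue: White glue bottle, 52 mm diameter, 130 mm high, loose; origin at the centre of its underside. Leave alone.
- tape: Yellow roll of tape lying flat, 84 mm diameter, 25 mm high, loose; origin at the centre of its underside. Leave alone.
- weight: Brass disc (the counterweight to be glued later), 48 mm diameter, 16 mm high, loose; origin at the centre of its underside. Leave alone.
- mug: Blue mug, 76 mm diameter, 85 mm high, handle at its +y, loose; origin at the centre of its underside. Leave alone.

How it is judged:
By the outcome, as a careful person would: the job done as asked, in the order asked, and still so for the second after the job is handed in, while the arm keeps its last pose, push and grip.
It also fails if it takes over 72 s, if anything falls off the work surface, if the arm or the gripper's body presses on something with over 40 N, if the wrist force passes 120 N, or if a joint passes its speed limit or range.

## Working session

There is one attempt and no reset: what is moved stays moved. The work goes in short steps, Python scripts to look and compute and a tool call to move; the robot and the scene stay as the last step left them, time stands still between calls to the robot, and variables do not carry over. Pictures are saved under pics/ and viewed, at most 10 in all, crops included, and the job is handed in when it is done.

Besides the shell and the picture viewer there is one more tool, called after ">>>" by a JSON object that holds its "fn" and its "kwargs". jog_arm: Moves the arm, as the interface text tells. Its arguments: {"type":"object","properties":{"plan":{"type":"string"},"grip_force":{"type":"number"}},"required":["plan"]}

```bash
mkdir -p pics; cat > h.py <<'E'
from rig import env, imaging, job, models
import numpy as np, cv2
def p3(im,u,v,d=None):
    f=200/np.tan(np.radians(im["fov_y"])/2)
    if d is None:
        w=im["depth"][int(v)-1:int(v)+2,int(u)-1:int(u)+2]; w=w[w>0]; d=np.median(w) if w.size else 0
    return (im["world_from_camera"]@[(u-im["cx"])/f*d,(v-im["cy"])/f*d,d,1])[:3]
def cloud(im,mask):
    v,u=np.nonzero(mask&(im["depth"]>0)); d=im["depth"][v,u]
    f=200/np.tan(np.radians(im["fov_y"])/2)
    c=np.stack([(u-im["cx"])/f*d,(v-im["cy"])/f*d,d,np.ones_like(d)])
    return (im["world_from_camera"]@c)[:3].T
E
python3 - <<'E'
from h import *
np.set_printoptions(precision=3,suppress=True)
ims=[]
for c in("scene","top"):
    im=imaging.get_image(c);ims.append(im["pixels"])
    for n in("crank_hub","axle","grip","drum_centre","stand"):
        for r in models.tip_of(c,n)[:2]:print(c,n,r["at"],round(r["confidence"],2),p3(im,*r["at"]))
    for n in("grip","glue","tape","weight","mug","stand"):
        for r in models.outline_of(c,n)[:1]:
            q=cloud(im,r["region"]);print(c,n,r["bbox"],round(r["confidence"],2),np.median(q,0),q.min(0),q.max(0))
    cv2.imwrite(f"pics/{c}0.png",im["pixels"][:,:,::-1])
print(env.observe(),env.tcp_to_grasp)
E
```

```text
scene crank_hub [321.0, 222.1] 0.75 [ 0.43   0.044 -0.   ]
scene axle [352.5, 213.6] 0.64 [0.588 0.074 0.199]
scene grip [305.4, 232.1] 0.57 [ 0.611 -0.034  0.19 ]
scene drum_centre [354.7, 216.6] 0.67 [0.595 0.077 0.196]
scene stand [351.4, 253.3] 0.84 [0.556 0.094 0.01 ]
scene grip [307.0, 234.4, 45.4, 21.2] 0.74 [ 0.611 -0.03   0.189] [ 0.434 -0.081 -0.003] [0.621 0.05  0.194]
scene glue [442.9, 216.8, 31.0, 39.3] 0.58 [0.536 0.336 0.069] [ 0.421  0.319 -0.004] [0.551 0.413 0.133]
scene tape [424.4, 191.3, 31.1, 30.8] 0.77 [0.381 0.356 0.021] [ 0.308  0.314 -0.003] [0.421 0.412 0.029]
scene weight [196.9, 257.8, 19.9, 19.5] 0.66 [ 0.494 -0.29   0.015] [ 0.464 -0.313  0.002] [ 0.513 -0.269  0.02 ]
scene mug [200.7, 307.8, 58.4, 50.8] 0.86 [ 0.659 -0.284  0.048] [ 0.554 -0.345 -0.003] [ 0.693 -0.213  0.088]
top crank_hub [306.7, 191.4] 0.6 [0.544 0.02  0.147]
top axle [275.4, 193.6] 0.61 [0.527 0.101 0.216]
top drum_centre [276.4, 194.0] 0.69 [0.526 0.099 0.215]
top stand [402.9, 163.9] 0.7 [ 0.651 -0.279  0.01 ]
top stand [280.7, 199.6] 0.57 [0.512 0.088 0.212]
top grip [327.9, 168
[... 459 characters left out ...]
0.039] [ 0.615 -0.347 -0.004] [ 0.709 -0.214  0.091]
top stand [300.4, 194.9, 92.3, 77.9] 0.83 [0.532 0.082 0.154] [ 0.436 -0.101 -0.006] [0.666 0.184 0.224]
{'time_s': 1.2, 'q': array([ 56.764,  21.807,  74.335,   0.002,  83.858, -12.336]), 'qvel': array([ 0.001, -0.011,  0.006, -0.094,  0.151, -0.076]), 'joint_efforts': array([  0.001, -44.831, -23.148,  -0.   ,   0.   ,   0.   ]), 'position': array([0.196, 0.514, 0.231]), 'tool_rot': array([[-0.934,  0.357, -0.   ],
       [ 0.357,  0.934,  0.   ],
       [ 0.   , -0.   , -1.   ]]), 'ft_force': array([-0.77 ,  0.21 ,  0.826]), 'wrist_torque': array([ 0.033, -0.036,  0.019]), 'gripper_force': 0.0, 'grip_width': 0.08543033772347006} -0.0187
```

View pics/scene0.png

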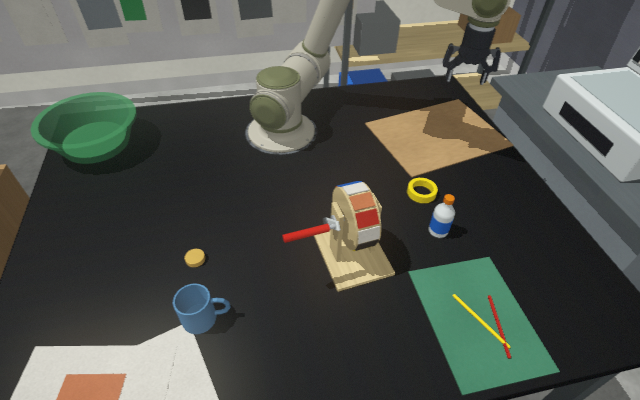

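View pics/top0.png

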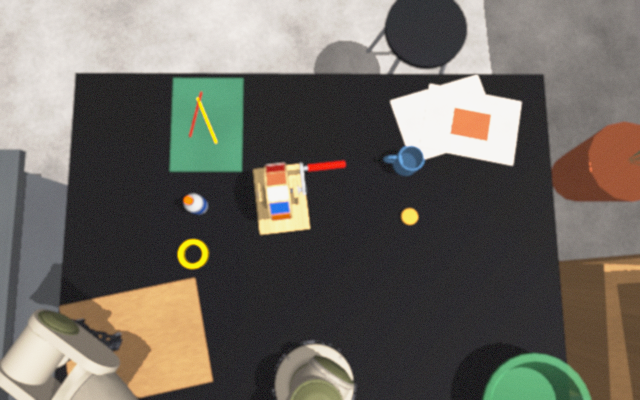

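The scene view shows the stand around (350,240) with the red grip from (285,238) to (328,228). The mug and brass disc are well to its left, and the tape and glue to its right. Next I'll fit the stand yaw, the axle and the grip.

```bash
cat > fit.py <<'E'
from h import *
np.set_printoptions(precision=4,suppress=True)
for c in("top","scene"):
    im=imaging.get_image(c)
    P=im["pixels"].astype(int); red=(P[...,0]>130)&(P[...,1]<60)&(P[...,2]<60)
    q=cloud(im,red); q=q[(q[:,2]>.1)&(q[:,1]<.035)&(abs(q[:,0]-.6)<.12)&(q[:,1]>-.12)]
    d=np.linalg.svd(q-q.mean(0),full_matrices=False)[2][0]; s=(q-q.mean(0))@d
    print(c,"grip n",len(q),"dir",d*np.sign(d[1]),"ends",q.mean(0)+d*s.min(),q.mean(0)+d*s.max())
    for z0,z1,n in((.007,.018,"base"),(.170,.183,"posttop")):
        q=cloud(im,np.ones((400,640),bool)); q=q[(q[:,2]>z0)&(q[:,2]<z1)&(abs(q[:,0]-.55)<.16)&(abs(q[:,1]-.09)<(.12 if n=="base" else .07))]
        r=cv2.minAreaRect(q[:,:2].astype(np.float32)*1000); print(n,len(q),r,q.mean(0))
E
python3 fit.py
```

```text
top grip n 242 dir [-0.1162  0.9932  0.0071] ends [ 0.611  -0.0816  0.1904] [0.5997 0.0157 0.1911]
base 1508 ((555.270263671875, 85.8104248046875), (303.29443359375, 238.77378845214844), 2.0707173347473145) [0.5233 0.0914 0.0124]
posttop 292 ((543.3828735351562, 96.38910675048828), (112.68695068359375, 147.70474243164062), 71.15235900878906) [0.5352 0.0919 0.1771]
scene grip n 355 dir [-0.1053  0.9944  0.0045] ends [0.6056 0.0166 0.1894] [ 0.6159 -0.0807  0.189 ]
base 2271 ((555.2001342773438, 98.58090209960938), (180.4427032470703, 150.3148956298828), 6.507199764251709) [0.587  0.0922 0.0118]
posttop 426 ((559.7125244140625, 91.56549072265625), (111.34866333007812, 136.9814453125), 70.81319427490234) [0.5744 0.0836 0.1762]
```

>>> {"fn": "jog_arm", "kwargs": {"plan": "0 0 6.97 0 0 -1 0;0 0 6.97 0 0 -1 0;0 0 6.97 0 0 -1 0;0 0 6.97 0 0 -1 0;0 0 6.97 0 0 -1 0;0 0 6.97 0 0 -1 0;0 0 6.97 0 0 -1 0;0 0 6.97 0 0 -1 0;0 0 6.97 0 0 -1 0", "grip_force": 40}}

```text
time_s: 2.05
position: [0.1962, 0.5137, 0.3218]
tool_rot: [[-0.105, 0.994, -0.0], [0.994, 0.105, -0.0], [-0.0, -0.0, -1.0]]
ft_force: [-0.0, 0.4, 0.9]
grip_width: 0.0852
gripper_force: 0.0
```

>>> {"fn": "jog_arm", "kwargs": {"plan": "0 0 0 -3.27 1.925 0 0;0 0 0 -3.27 1.925 0 0;0 0 0 -3.27 1.925 0 0;0 0 0 -3.27 1.925 0 0;0 0 0 -3.27 1.925 0 0;0 0 0 -3.27 1.925 0 0;0 0 0 -3.27 1.925 0 0;0 0 0 -3.27 1.925 0 0;0 0 0 -3.27 1.925 0 0"}}

```text
time_s: 2.8
position: [0.4017, 0.2389, 0.3215]
tool_rot: [[-0.111, 0.994, 0.0], [0.994, 0.111, 0.0], [0.0, 0.0, -1.0]]
ft_force: [-0.2, 1.1, 0.0]
grip_width: 0.0856
gripper_force: 0.0
```

>>> {"fn": "jog_arm", "kwargs": {"plan": "0 0 0 -3.27 1.925 0 0;0 0 0 -3.27 1.925 0 0;0 0 0 -3.27 1.925 0 0;0 0 0 -3.27 1.925 0 0;0 0 0 -3.27 1.925 0 0;0 0 0 -3.27 1.925 0 0;0 0 0 -3.27 1.925 0 0;0 0 0 -3.27 1.925 0 0;0 0 0 -3.27 1.925 0 0;0 0 0 0 0 0 0"}}

```text
time_s: 3.63
position: [0.6084, -0.0381, 0.3192]
tool_rot: [[-0.106, 0.994, -0.002], [0.994, 0.106, -0.001], [-0.001, -0.002, -1.0]]
ft_force: [0.6, -0.2, -0.7]
grip_width: 0.0858
gripper_force: 0.0
```

```bash
python3 - <<'E'
from h import *
np.set_printoptions(precision=4,suppress=True)
s=env.observe();print(s["position"],s["tool_rot"],s["q"],s["ft_force"])
im=imaging.get_image("wrist");cv2.imwrite("pics/w1.png",im["pixels"][:,:,::-1])
P=im["pixels"].astype(int); red=(P[...,0]>110)&(P[...,1]<60)&(P[...,2]<60)
q=cloud(im,red); q=q[(q[:,2]>.15)&(q[:,1]<.025)]
d=np.linalg.svd(q-q.mean(0),full_matrices=False)[2][0]; t=(q-q.mean(0))@d
print(len(q),d,q.mean(0)+d*t.min(),q.mean(0)+d*t.max(),q[:,2].max())
for n in("crank_hub","grip","axle"):
    for r in models.tip_of("wrist",n)[:2]:print(n,r["at"],r["confidence"],p3(im,*r["at"]))
E
```

```text
[ 0.6084 -0.0381  0.3192] [[-0.1058  0.9944 -0.0018]
 [ 0.9944  0.1058 -0.0007]
 [-0.0006 -0.0019 -1.    ]] [-14.6657  25.9275  53.4367  -0.0687 100.7246 -20.7515] [ 0.6047 -0.1634 -0.7097]
2261 [ 0.1139 -0.9935  0.0006] [0.5998 0.018  0.1898] [ 0.6111 -0.0809  0.1899] 0.19362228575246243
crank_hub [264.0, 111.5] 0.58 [ 0.5264  0.0097 -0.0001]
grip [316.7, 182.0] 0.95 [ 0.6048 -0.0306  0.192 ]
```

View pics/w1.png

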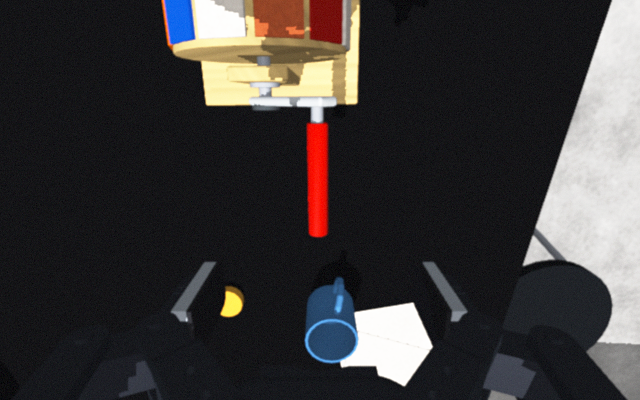

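>>> {"fn": "jog_arm", "kwargs": {"plan": "0 0 0 0.2 -0.2 3.1 0;0 0 0 0 0 3.1 0;0 0 0 0 0 3.1 0;0 0 0 0 0 3.1 0;0 0 0 0 0 3.0 0;0 0 0 0 0 0 60;0 0 0 0 0 0 120;0 0 0 0 0 0 255;0 0 0 0 0 0 255;0 0 0 0 0 0 255", "grip_force": 40}}

```text
time_s: 4.67
position: [0.6043, -0.0309, 0.1694]
tool_rot: [[-0.111, 0.994, 0.003], [0.994, 0.111, -0.001], [-0.001, 0.003, -1.0]]
ft_force: [0.0, -0.9, -0.7]
grip_width: 0.0255
gripper_force: 0.0
```

>>> {"fn": "jog_arm", "kwargs": {"plan": "0 0 0 0 0 0 255;0 0 0 0 0 0 255;0 0 0 0 0 0 255;0 0 0 0 0 0 255;0 0 0 0 0 0 255"}}

```text
time_s: 5.08
position: [0.605, -0.0309, 0.1694]
tool_rot: [[-0.111, 0.994, 0.005], [0.994, 0.111, -0.001], [-0.001, 0.005, -1.0]]
ft_force: [3.0, 2.2, 6.5]
grip_width: 0.0167
gripper_force: 39.1
```

```bash
python3 - <<'E'
from h import *
np.set_printoptions(precision=4,suppress=True)
s=env.observe();print(s)
im=imaging.get_image("wrist");cv2.imwrite("pics/w2.png",im["pixels"][:,:,::-1])
E
```

```text
{'time_s': 5.0833, 'q': array([-14.1278,  29.9816,  71.0867,   0.0448,  78.6285, -20.5152]), 'qvel': array([ 0.0805,  0.0564, -0.0803, -0.0846,  0.0233, -0.0054]), 'joint_efforts': array([ -1.1986, -47.5535, -18.9431,  -0.5835,   0.648 ,   0.0386]), 'position': array([ 0.605 , -0.0309,  0.1694]), 'tool_rot': array([[-0.1111,  0.9938,  0.0053],
       [ 0.9938,  0.1111, -0.0005],
       [-0.0011,  0.0052, -1.    ]]), 'ft_force': array([2.9643, 2.2239, 6.5063]), 'wrist_torque': array([ 0.2239, -0.4767,  0.0334]), 'gripper_force': 39.104697704315186, 'grip_width': 0.016736822056344858}
```

View pics/w2.png

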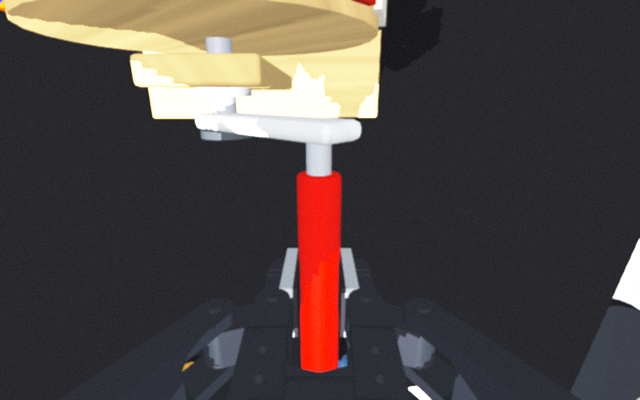

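The grip is clamped near (319,300) in the wrist view, with clearance to the crank arm. Next I'll work out the circle rows.

```bash
cat > rows.py <<'E'
import numpy as np,sys
def rows(a,b,step,n=10):
    t=np.radians(np.arange(a,b+np.sign(step)*1e-6,step)); 
    y=np.round(6.5*np.sin(t),2); z=np.round(-6.5*np.cos(t),2)
    r=[f"0 0 0 0 {dy:.2f} {dz:.2f} 255" for dy,dz in zip(np.diff(y),np.diff(z))]
    for i in range(0,len(r),n): print(a+i*step,";".join(r[i:i+n]))
rows(*map(float,sys.argv[1:4]))
E
python3 rows.py 48 228 1.8
```

```text
48.0 0 0 0 0 0.13 0.15 255;0 0 0 0 0.13 0.16 255;0 0 0 0 0.13 0.16 255;0 0 0 0 0.12 0.17 255;0 0 0 0 0.11 0.17 255;0 0 0 0 0.11 0.17 255;0 0 0 0 0.10 0.18 255;0 0 0 0 0.10 0.18 255;0 0 0 0 0.09 0.18 255;0 0 0 0 0.09 0.19 255
66.0 0 0 0 0 0.08 0.18 255;0 0 0 0 0.07 0.19 255;0 0 0 0 0.07 0.20 255;0 0 0 0 0.06 0.19 255;0 0 0 0 0.06 0.20 255;0 0 0 0 0.05 0.20 255;0 0 0 0 0.04 0.20 255;0 0 0 0 0.04 0.20 255;0 0 0 0 0.03 0.20 255;0 0 0 0 0.02 0.20 255
84.0 0 0 0 0 0.02 0.20 255;0 0 0 0 0.01 0.21 255;0 0 0 0 0.01 0.20 255;0 0 0 0 0.00 0.21 255;0 0 0 0 -0.01 0.20 255;0 0 0 0 -0.01 0.20 255;0 0 0 0 -0.02 0.21 255;0 0 0 0 -0.03 0.20 255;0 0 0 0 -0.03 0.20 255;0 0 0 0 -0.04 0.20 255
102.0 0 0 0 0 -0.05 0.20 255;0 0 0 0 -0.05 0.20 255;0 0 0 0 -0.06 0.19 255;0 0 0 0 -0.06 0.20 255;0 0 0 0 -0.07 0.19 255;0 0 0 0 -0.08 0.19 255;0 0 0 0 -0.08 0.19 255;0 0 0 0 -0.09 0.18 255;0 0 0 0 -0.09 0.18 255;0 0 0 0 -0.10 0.18 255
120.0 0 0 0 0 -0.11 0.18 255;0 0 0 0 -0.11 0.17 255;0 0 0 0 -0.11 0.17 255;0 0 0 0 -0.12 0.16 255;0 0 0 0 -0.13 0.16 255;0 0 0 0 -0.13 0.16 255;0 0 0 0 -0.14 0.15 255;0 0 0 0 -0.14 0.
[... 558 characters left out ...]
0 0 -0.21 0.01 255;0 0 0 0 -0.20 0.01 255;0 0 0 0 -0.21 0.00 255;0 0 0 0 -0.20 -0.01 255;0 0 0 0 -0.20 -0.01 255;0 0 0 0 -0.21 -0.02 255;0 0 0 0 -0.20 -0.03 255;0 0 0 0 -0.20 -0.03 255;0 0 0 0 -0.20 -0.04 255
192.0 0 0 0 0 -0.20 -0.05 255;0 0 0 0 -0.20 -0.05 255;0 0 0 0 -0.19 -0.06 255;0 0 0 0 -0.20 -0.06 255;0 0 0 0 -0.19 -0.07 255;0 0 0 0 -0.19 -0.08 255;0 0 0 0 -0.19 -0.08 255;0 0 0 0 -0.18 -0.09 255;0 0 0 0 -0.18 -0.09 255;0 0 0 0 -0.18 -0.10 255
210.0 0 0 0 0 -0.18 -0.11 255;0 0 0 0 -0.17 -0.11 255;0 0 0 0 -0.17 -0.11 255;0 0 0 0 -0.16 -0.12 255;0 0 0 0 -0.16 -0.13 255;0 0 0 0 -0.16 -0.13 255;0 0 0 0 -0.15 -0.14 255;0 0 0 0 -0.15 -0.14 255;0 0 0 0 -0.14 -0.14 255;0 0 0 0 -0.14 -0.15 255
```

>>> {"fn": "jog_arm", "kwargs": {"plan": "0 0 0 0 0.13 0.15 255;0 0 0 0 0.13 0.16 255;0 0 0 0 0.13 0.16 255;0 0 0 0 0.12 0.17 255;0 0 0 0 0.11 0.17 255;0 0 0 0 0.11 0.17 255;0 0 0 0 0.10 0.18 255;0 0 0 0 0.10 0.18 255;0 0 0 0 0.09 0.18 255;0 0 0 0 0.09 0.19 255"}}

```text
time_s: 5.97
position: [0.6162, -0.0296, 0.153]
tool_rot: [[-0.111, 0.994, 0.006], [0.994, 0.111, -0.001], [-0.001, 0.006, -1.0]]
ft_force: [1.4, 1.3, 11.2]
grip_width: 0.0166
gripper_force: 39.5
```

>>> {"fn": "jog_arm", "kwargs": {"plan": "0 0 0 0 0.08 0.18 255;0 0 0 0 0.07 0.19 255;0 0 0 0 0.07 0.20 255;0 0 0 0 0.06 0.19 255;0 0 0 0 0.06 0.20 255;0 0 0 0 0.05 0.20 255;0 0 0 0 0.04 0.20 255;0 0 0 0 0.04 0.20 255;0 0 0 0 0.03 0.20 255;0 0 0 0 0.02 0.20 255"}}

```text
time_s: 6.8
position: [0.6221, -0.029, 0.1331]
tool_rot: [[-0.111, 0.994, 0.008], [0.994, 0.111, -0.0], [-0.001, 0.008, -1.0]]
ft_force: [6.1, 2.5, 7.4]
grip_width: 0.0167
gripper_force: 39.3
```

>>> {"fn": "jog_arm", "kwargs": {"plan": "0 0 0 0 0.02 0.20 255;0 0 0 0 0.01 0.21 255;0 0 0 0 0.01 0.20 255;0 0 0 0 0.00 0.21 255;0 0 0 0 -0.01 0.20 255"}}

```text
time_s: 7.22
position: [0.6226, -0.0289, 0.1226]
tool_rot: [[-0.111, 0.994, 0.008], [0.994, 0.111, -0.0], [-0.001, 0.008, -1.0]]
ft_force: [7.6, 3.2, 5.7]
grip_width: 0.0165
gripper_force: 39.1
```

>>> {"fn": "jog_arm", "kwargs": {"plan": "0 0 0 0 -0.01 0.20 255;0 0 0 0 -0.02 0.21 255;0 0 0 0 -0.03 0.20 255;0 0 0 0 -0.03 0.20 255;0 0 0 0 -0.04 0.20 255"}}

```text
time_s: 7.63
position: [0.6213, -0.0291, 0.1122]
tool_rot: [[-0.111, 0.994, 0.008], [0.994, 0.111, -0.0], [-0.001, 0.008, -1.0]]
ft_force: [7.4, 3.7, 3.2]
grip_width: 0.0168
gripper_force: 39.0
```

>>> {"fn": "jog_arm", "kwargs": {"plan": "0 0 0 0 -0.05 0.20 255;0 0 0 0 -0.05 0.20 255;0 0 0 0 -0.06 0.19 255;0 0 0 0 -0.06 0.20 255;0 0 0 0 -0.07 0.19 255"}}

```text
time_s: 8.05
position: [0.6184, -0.0294, 0.102]
tool_rot: [[-0.111, 0.994, 0.007], [0.994, 0.111, -0.0], [-0.001, 0.007, -1.0]]
ft_force: [8.4, 2.3, 1.1]
grip_width: 0.0169
gripper_force: 38.9
```

>>> {"fn": "jog_arm", "kwargs": {"plan": "0 0 0 0 -0.08 0.19 255;0 0 0 0 -0.08 0.19 255;0 0 0 0 -0.09 0.18 255;0 0 0 0 -0.09 0.18 255;0 0 0 0 -0.10 0.18 255"}}

```text
time_s: 8.47
position: [0.6138, -0.0299, 0.0924]
tool_rot: [[-0.111, 0.994, 0.006], [0.994, 0.111, -0.0], [-0.001, 0.006, -1.0]]
ft_force: [9.1, 3.1, -1.2]
grip_width: 0.0168
gripper_force: 39.0
```

>>> {"fn": "jog_arm", "kwargs": {"plan": "0 0 0 0 -0.11 0.18 255;0 0 0 0 -0.11 0.17 255;0 0 0 0 -0.11 0.17 255;0 0 0 0 -0.12 0.16 255;0 0 0 0 -0.13 0.16 255"}}

```text
time_s: 8.88
position: [0.6077, -0.0306, 0.0835]
tool_rot: [[-0.111, 0.994, 0.005], [0.994, 0.111, -0.0], [-0.001, 0.005, -1.0]]
ft_force: [6.9, 2.0, -3.1]
grip_width: 0.0164
gripper_force: 39.0
```

>>> {"fn": "jog_arm", "kwargs": {"plan": "0 0 0 0 -0.13 0.16 255;0 0 0 0 -0.14 0.15 255;0 0 0 0 -0.14 0.15 255;0 0 0 0 -0.14 0.14 255;0 0 0 0 -0.15 0.14 255"}}

```text
time_s: 9.3
position: [0.6001, -0.0314, 0.0758]
tool_rot: [[-0.111, 0.994, 0.003], [0.994, 0.111, -0.0], [-0.0, 0.003, -1.0]]
ft_force: [6.0, 1.9, -5.8]
grip_width: 0.0166
gripper_force: 39.1
```

>>> {"fn": "jog_arm", "kwargs": {"plan": "0 0 0 0 -0.15 0.13 255;0 0 0 0 -0.16 0.13 255;0 0 0 0 -0.16 0.13 255;0 0 0 0 -0.17 0.12 255;0 0 0 0 -0.17 0.11 255"}}

```text
time_s: 9.72
position: [0.5913, -0.0324, 0.0693]
tool_rot: [[-0.111, 0.994, 0.001], [0.994, 0.111, -0.0], [-0.0, 0.001, -1.0]]
ft_force: [3.8, 0.9, -5.0]
grip_width: 0.0169
gripper_force: 39.1
```

>>> {"fn": "jog_arm", "kwargs": {"plan": "0 0 0 0 -0.17 0.11 255;0 0 0 0 -0.18 0.10 255;0 0 0 0 -0.18 0.10 255;0 0 0 0 -0.18 0.09 255;0 0 0 0 -0.19 0.09 255"}}

```text
time_s: 10.13
position: [0.5816, -0.0335, 0.0645]
tool_rot: [[-0.111, 0.994, -0.0], [0.994, 0.111, -0.0], [-0.0, -0.0, -1.0]]
ft_force: [2.3, -0.9, -2.4]
grip_width: 0.0168
gripper_force: 39.3
```

>>> {"fn": "jog_arm", "kwargs": {"plan": "0 0 0 0 -0.18 0.08 255;0 0 0 0 -0.19 0.07 255;0 0 0 0 -0.20 0.07 255;0 0 0 0 -0.19 0.06 255;0 0 0 0 -0.20 0.06 255"}}

```text
time_s: 10.55
position: [0.5723, -0.0346, 0.0614]
tool_rot: [[-0.111, 0.994, 0.001], [0.994, 0.111, -0.0], [-0.0, 0.0, -1.0]]
ft_force: [0.3, -2.6, 4.1]
grip_width: 0.0164
gripper_force: 39.8
```

>>> {"fn": "jog_arm", "kwargs": {"plan": "0 0 0 0 -0.20 0.05 255;0 0 0 0 -0.20 0.04 255;0 0 0 0 -0.20 0.04 255;0 0 0 0 -0.20 0.03 255;0 0 0 0 -0.20 0.02 255"}}

```text
time_s: 10.97
position: [0.5627, -0.0357, 0.06]
tool_rot: [[-0.111, 0.994, 0.002], [0.994, 0.111, -0.0], [-0.001, 0.002, -1.0]]
ft_force: [1.2, -0.7, 6.8]
grip_width: 0.0166
gripper_force: 40.0
```

>>> {"fn": "jog_arm", "kwargs": {"plan": "0 0 0 0 -0.20 0.02 255;0 0 0 0 -0.21 0.01 255;0 0 0 0 -0.20 0.01 255;0 0 0 0 -0.21 0.00 255;0 0 0 0 -0.20 -0.01 255"}}

```text
time_s: 11.38
position: [0.5531, -0.0368, 0.06]
tool_rot: [[-0.111, 0.994, 0.003], [0.994, 0.111, -0.001], [-0.001, 0.003, -1.0]]
ft_force: [2.7, 0.2, 7.6]
grip_width: 0.0168
gripper_force: 40.1
```

>>> {"fn": "jog_arm", "kwargs": {"plan": "0 0 0 0 -0.20 -0.01 255;0 0 0 0 -0.21 -0.02 255;0 0 0 0 -0.20 -0.03 255;0 0 0 0 -0.20 -0.03 255;0 0 0 0 -0.20 -0.04 255"}}

```text
time_s: 11.8
position: [0.5435, -0.0379, 0.0614]
tool_rot: [[-0.111, 0.994, 0.004], [0.994, 0.111, -0.001], [-0.001, 0.004, -1.0]]
ft_force: [5.3, 1.1, 8.3]
grip_width: 0.0164
gripper_force: 40.2
```

>>> {"fn": "jog_arm", "kwargs": {"plan": "0 0 0 0 -0.20 -0.05 255;0 0 0 0 -0.20 -0.05 255;0 0 0 0 -0.19 -0.06 255;0 0 0 0 -0.20 -0.06 255;0 0 0 0 -0.19 -0.07 255"}}

```text
time_s: 12.22
position: [0.5341, -0.039, 0.0644]
tool_rot: [[-0.111, 0.994, 0.005], [0.994, 0.111, -0.001], [-0.001, 0.005, -1.0]]
ft_force: [5.7, 1.6, 7.0]
grip_width: 0.0164
gripper_force: 40.2
```

>>> {"fn": "jog_arm", "kwargs": {"plan": "0 0 0 0 -0.19 -0.08 255;0 0 0 0 -0.19 -0.08 255;0 0 0 0 -0.18 -0.09 255;0 0 0 0 -0.18 -0.09 255;0 0 0 0 -0.18 -0.10 255"}}

```text
time_s: 12.63
position: [0.5253, -0.04, 0.0688]
tool_rot: [[-0.111, 0.994, 0.006], [0.994, 0.111, -0.001], [-0.001, 0.006, -1.0]]
ft_force: [6.7, 1.6, 6.3]
grip_width: 0.0164
gripper_force: 40.1
```

>>> {"fn": "jog_arm", "kwargs": {"plan": "0 0 0 0 -0.18 -0.11 255;0 0 0 0 -0.17 -0.11 255;0 0 0 0 -0.17 -0.11 255;0 0 0 0 -0.16 -0.12 255;0 0 0 0 -0.16 -0.13 255"}}

```text
time_s: 13.05
position: [0.5171, -0.041, 0.0745]
tool_rot: [[-0.111, 0.994, 0.006], [0.994, 0.111, -0.001], [-0.001, 0.006, -1.0]]
ft_force: [9.5, 1.2, 3.4]
grip_width: 0.0164
gripper_force: 40.0
```

>>> {"fn": "jog_arm", "kwargs": {"plan": "0 0 0 0 -0.16 -0.13 255;0 0 0 0 -0.15 -0.14 255;0 0 0 0 -0.15 -0.14 255;0 0 0 0 -0.14 -0.14 255;0 0 0 0 -0.14 -0.15 255"}}

```text
time_s: 13.47
position: [0.51, -0.0418, 0.0814]
tool_rot: [[-0.111, 0.994, 0.007], [0.994, 0.111, -0.001], [-0.001, 0.007, -1.0]]
ft_force: [9.9, 1.4, 1.8]
grip_width: 0.0166
gripper_force: 39.8
```

```bash
python3 rows.py 228 408 1.8
```

```text
228.0 0 0 0 0 -0.13 -0.15 255;0 0 0 0 -0.13 -0.16 255;0 0 0 0 -0.13 -0.16 255;0 0 0 0 -0.12 -0.17 255;0 0 0 0 -0.11 -0.17 255;0 0 0 0 -0.11 -0.17 255;0 0 0 0 -0.10 -0.18 255;0 0 0 0 -0.10 -0.18 255;0 0 0 0 -0.09 -0.18 255;0 0 0 0 -0.09 -0.19 255
246.0 0 0 0 0 -0.08 -0.18 255;0 0 0 0 -0.07 -0.19 255;0 0 0 0 -0.07 -0.20 255;0 0 0 0 -0.06 -0.19 255;0 0 0 0 -0.06 -0.20 255;0 0 0 0 -0.05 -0.20 255;0 0 0 0 -0.04 -0.20 255;0 0 0 0 -0.04 -0.20 255;0 0 0 0 -0.03 -0.20 255;0 0 0 0 -0.02 -0.20 255
264.0 0 0 0 0 -0.02 -0.20 255;0 0 0 0 -0.01 -0.21 255;0 0 0 0 -0.01 -0.20 255;0 0 0 0 0.00 -0.21 255;0 0 0 0 0.01 -0.20 255;0 0 0 0 0.01 -0.20 255;0 0 0 0 0.02 -0.21 255;0 0 0 0 0.03 -0.20 255;0 0 0 0 0.03 -0.20 255;0 0 0 0 0.04 -0.20 255
282.0 0 0 0 0 0.05 -0.20 255;0 0 0 0 0.05 -0.20 255;0 0 0 0 0.06 -0.19 255;0 0 0 0 0.06 -0.20 255;0 0 0 0 0.07 -0.19 255;0 0 0 0 0.08 -0.19 255;0 0 0 0 0.08 -0.19 255;0 0 0 0 0.09 -0.18 255;0 0 0 0 0.09 -0.18 255;0 0 0 0 0.10 -0.18 255
300.0 0 0 0 0 0.11 -0.18 255;0 0 0 0 0.11 -0.17 255;0 0 0 0 0.11 -0.17 255;0 0 0 0 0.12 -0.16 255;0 0 0 0 0.13 -0.16 255;0 0 0 0 0.13
[... 555 characters left out ...]
 0 0 0.20 -0.02 255
354.0 0 0 0 0 0.20 -0.02 255;0 0 0 0 0.21 -0.01 255;0 0 0 0 0.20 -0.01 255;0 0 0 0 0.21 0.00 255;0 0 0 0 0.20 0.01 255;0 0 0 0 0.20 0.01 255;0 0 0 0 0.21 0.02 255;0 0 0 0 0.20 0.03 255;0 0 0 0 0.20 0.03 255;0 0 0 0 0.20 0.04 255
372.0 0 0 0 0 0.20 0.05 255;0 0 0 0 0.20 0.05 255;0 0 0 0 0.19 0.06 255;0 0 0 0 0.20 0.06 255;0 0 0 0 0.19 0.07 255;0 0 0 0 0.19 0.08 255;0 0 0 0 0.19 0.08 255;0 0 0 0 0.18 0.09 255;0 0 0 0 0.18 0.09 255;0 0 0 0 0.18 0.10 255
390.0 0 0 0 0 0.18 0.11 255;0 0 0 0 0.17 0.11 255;0 0 0 0 0.17 0.11 255;0 0 0 0 0.16 0.12 255;0 0 0 0 0.16 0.13 255;0 0 0 0 0.16 0.13 255;0 0 0 0 0.15 0.14 255;0 0 0 0 0.15 0.14 255;0 0 0 0 0.14 0.14 255;0 0 0 0 0.14 0.15 255
```

>>> {"fn": "jog_arm", "kwargs": {"plan": "0 0 0 0 -0.13 -0.15 255;0 0 0 0 -0.13 -0.16 255;0 0 0 0 -0.13 -0.16 255;0 0 0 0 -0.12 -0.17 255;0 0 0 0 -0.11 -0.17 255"}}

```text
time_s: 13.88
position: [0.5039, -0.0425, 0.0893]
tool_rot: [[-0.111, 0.994, 0.007], [0.994, 0.111, -0.001], [-0.001, 0.007, -1.0]]
ft_force: [10.7, 1.1, -0.6]
grip_width: 0.0165
gripper_force: 39.6
```

>>> {"fn": "jog_arm", "kwargs": {"plan": "0 0 0 0 -0.11 -0.17 255;0 0 0 0 -0.10 -0.18 255;0 0 0 0 -0.10 -0.18 255;0 0 0 0 -0.09 -0.18 255;0 0 0 0 -0.09 -0.19 255"}}

```text
time_s: 14.3
position: [0.4991, -0.043, 0.0982]
tool_rot: [[-0.11, 0.994, 0.007], [0.994, 0.11, -0.0], [-0.001, 0.007, -1.0]]
ft_force: [11.8, 0.7, -1.4]
grip_width: 0.0163
gripper_force: 39.5
```

>>> {"fn": "jog_arm", "kwargs": {"plan": "0 0 0 0 -0.08 -0.18 255;0 0 0 0 -0.07 -0.19 255;0 0 0 0 -0.07 -0.20 255;0 0 0 0 -0.06 -0.19 255;0 0 0 0 -0.06 -0.20 255"}}

```text
time_s: 14.72
position: [0.4957, -0.0434, 0.1075]
tool_rot: [[-0.11, 0.994, 0.007], [0.994, 0.11, -0.0], [-0.001, 0.007, -1.0]]
ft_force: [12.7, 0.7, -5.3]
grip_width: 0.0164
gripper_force: 39.3
```

>>> {"fn": "jog_arm", "kwargs": {"plan": "0 0 0 0 -0.05 -0.20 255;0 0 0 0 -0.04 -0.20 255;0 0 0 0 -0.04 -0.20 255;0 0 0 0 -0.03 -0.20 255;0 0 0 0 -0.02 -0.20 255"}}

```text
time_s: 15.13
position: [0.4937, -0.0436, 0.1172]
tool_rot: [[-0.11, 0.994, 0.006], [0.994, 0.11, -0.0], [-0.001, 0.006, -1.0]]
ft_force: [13.4, 1.8, -6.6]
grip_width: 0.0166
gripper_force: 39.1
```

>>> {"fn": "jog_arm", "kwargs": {"plan": "0 0 0 0 -0.02 -0.20 255;0 0 0 0 -0.01 -0.21 255;0 0 0 0 -0.01 -0.20 255;0 0 0 0 0.00 -0.21 255;0 0 0 0 0.01 -0.20 255"}}

```text
time_s: 15.55
position: [0.4933, -0.0437, 0.1271]
tool_rot: [[-0.11, 0.994, 0.005], [0.994, 0.11, -0.0], [-0.001, 0.005, -1.0]]
ft_force: [14.4, -1.1, -10.0]
grip_width: 0.0164
gripper_force: 39.2
```

>>> {"fn": "jog_arm", "kwargs": {"plan": "0 0 0 0 0.01 -0.20 255;0 0 0 0 0.02 -0.21 255;0 0 0 0 0.03 -0.20 255;0 0 0 0 0.03 -0.20 255;0 0 0 0 0.04 -0.20 255"}}

```text
time_s: 15.97
position: [0.4943, -0.0435, 0.1367]
tool_rot: [[-0.111, 0.994, 0.004], [0.994, 0.111, 0.0], [-0.0, 0.004, -1.0]]
ft_force: [13.2, -0.6, -13.3]
grip_width: 0.0168
gripper_force: 39.2
```

>>> {"fn": "jog_arm", "kwargs": {"plan": "0 0 0 0 0.05 -0.20 255;0 0 0 0 0.05 -0.20 255;0 0 0 0 0.06 -0.19 255;0 0 0 0 0.06 -0.20 255;0 0 0 0 0.07 -0.19 255"}}

```text
time_s: 16.38
position: [0.4966, -0.0432, 0.146]
tool_rot: [[-0.111, 0.994, 0.002], [0.994, 0.111, 0.0], [-0.0, 0.002, -1.0]]
ft_force: [12.9, -3.4, -16.2]
grip_width: 0.0165
gripper_force: 39.3
```

>>> {"fn": "jog_arm", "kwargs": {"plan": "0 0 0 0 0.08 -0.19 255;0 0 0 0 0.08 -0.19 255;0 0 0 0 0.09 -0.18 255;0 0 0 0 0.09 -0.18 255;0 0 0 0 0.10 -0.18 255"}}

```text
time_s: 16.8
position: [0.5002, -0.0428, 0.1546]
tool_rot: [[-0.111, 0.994, -0.0], [0.994, 0.111, 0.0], [0.0, -0.0, -1.0]]
ft_force: [9.6, -3.6, -19.6]
grip_width: 0.0166
gripper_force: 39.3
```

>>> {"fn": "jog_arm", "kwargs": {"plan": "0 0 0 0 0.11 -0.18 255;0 0 0 0 0.11 -0.17 255;0 0 0 0 0.11 -0.17 255;0 0 0 0 0.12 -0.16 255;0 0 0 0 0.13 -0.16 255"}}

```text
time_s: 17.22
position: [0.5048, -0.0422, 0.1623]
tool_rot: [[-0.111, 0.994, -0.004], [0.994, 0.111, 0.0], [0.001, -0.004, -1.0]]
ft_force: [5.5, -5.7, -18.9]
grip_width: 0.0163
gripper_force: 39.4
```

>>> {"fn": "jog_arm", "kwargs": {"plan": "0 0 0 0 0.13 -0.16 255;0 0 0 0 0.14 -0.15 255;0 0 0 0 0.14 -0.15 255;0 0 0 0 0.14 -0.14 255;0 0 0 0 0.15 -0.14 255"}}

```text
time_s: 17.63
position: [0.5105, -0.0416, 0.1694]
tool_rot: [[-0.111, 0.994, -0.007], [0.994, 0.111, 0.0], [0.001, -0.007, -1.0]]
ft_force: [-0.6, -6.6, -16.8]
grip_width: 0.0164
gripper_force: 39.6
```

```bash
cat > torque.py <<'E'
import numpy as np
from scipy.optimize import least_squares
D=np.array([float(v) for v in """.6162 -.0296 .153 1.4 1.3 11.2
.6221 -.029 .1331 6.1 2.5 7.4
.6226 -.0289 .1226 7.6 3.2 5.7
.6213 -.0291 .1122 7.4 3.7 3.2
.6184 -.0294 .102 8.4 2.3 1.1
.6138 -.0299 .0924 9.1 3.1 -1.2
.6077 -.0306 .0835 6.9 2 -3.1
.6001 -.0314 .0758 6 1.9 -5.8
.5913 -.0324 .0693 3.8 .9 -5
.5816 -.0335 .0645 2.3 -.9 -2.4
.5723 -.0346 .0614 .3 -2.6 4.1
.5627 -.0357 .06 1.2 -.7 6.8
.5531 -.0368 .06 2.7 .2 7.6
.5435 -.0379 .0614 5.3 1.1 8.3
.5341 -.039 .0644 5.7 1.6 7
.5253 -.04 .0688 6.7 1.6 6.3
.5171 -.041 .0745 9.5 1.2 3.4
.51 -.0418 .0814 9.9 1.4 1.8
.5039 -.0425 .0893 10.7 1.1 -.6
.4991 -.043 .0982 11.8 .7 -1.4
.4957 -.0434 .1075 12.7 .7 -5.3
.4937 -.0436 .1172 13.4 1.8 -6.6
.4933 -.0437 .1271 14.4 -1.1 -10
.4943 -.0435 .1367 13.2 -.6 -13.3
.4966 -.0432 .146 12.9 -3.4 -16.2
.5002 -.0428 .1546 9.6 -3.6 -19.6
.5048 -.0422 .1623 5.5 -5.7 -18.9
.5105 -.0416 .1694 -.6 -6.6 -16.8""".split()]).reshape(-1,6)
xs=np.array([.9938,.1112])
y=D[:,:2]@xs; z=D[:,2]
c=least_squares(lambda p:np.hypot(y-p[0],z-p[1])-p[2],[y.mean(),.125,.065])
print("circle",c.x,"rms",np.sqrt(np.mean(c.fun**2)))
th=np.unwrap(np.arctan2(y-c.x[0],z-c.x[1]))
ft=D[:,3:5]@xs*np.cos(th)-D[:,5]*np.sin(th)   # force on tool along +theta
fr=D[:,3:5]@xs*np.sin(th)+D[:,5]*np.cos(th)
# hand torque: -ft = f - A sin(theta+phi): slug at angle theta+phi from top, gravity helps by A sin
m=lambda p:p[0]-p[1]*np.sin(th+p[2])
r=min((least_squares(lambda p:m(p)+ft,[7.7,6,g],loss="soft_l1") for g in(0,2,4)),key=lambda r:r.cost)
s=np.linalg.inv(r.jac.T@r.jac)
p=r.x
if p[1]<0:p[1]*=-1;p[2]+=np.pi
print("f,A,phi",p,"rms",np.sqrt(np.mean((m(p)+ft)**2)),"target theta deg",np.degrees(np.pi-p[2])%360)
for a,b,e,g in zip(np.degrees(th)%360,-ft,m(p),fr):print(round(a),round(b,1),round(e,1),"rad",round(g,1))
E
python3 torque.py
```

```text
circle [0.55040465 0.12500262 0.0650975 ] rms 7.183294553989191e-05
f,A,phi [7.835973   6.50285153 5.00466954] rms 0.5783224277140874 target theta deg 253.2535574123275
64 9.4 8.8 rad 6.2
83 6.6 6.8 rad 7.2
92 6.0 5.7 rad 7.7
101 4.7 4.8 rad 7.0
111 4.1 3.9 rad 7.7
120 3.7 3.1 rad 8.7
130 2.1 2.4 rad 7.4
139 0.9 1.9 rad 8.4
149 0.7 1.5 rad 6.3
158 1.2 1.4 rad 3.0
167 0.9 1.3 rad -4.0
176 1.6 1.5 rad -6.7
184 2.1 1.8 rad -7.8
193 3.4 2.2 rad -9.3
202 2.9 2.7 rad -8.7
210 2.7 3.4 rad -8.9
219 5.3 4.2 rad -8.7
228 5.4 5.0 rad -8.6
237 6.4 6.0 rad -8.7
246 6.1 7.0 rad -10.2
254 8.5 8.0 rad -10.8
263 8.2 8.9 rad -12.6
272 9.5 9.9 rad -14.5
280 10.7 10.8 rad -15.2
289 11.3 11.6 rad -17.0
297 13.3 12.3 rad -17.0
305 12.7 12.9 rad -14.8
313 13.2 13.5 rad -10.5
```

The friction matches the given value, and the target grip angle is about 253°. I'll crank back towards it and take reverse readings on the way.

>>> {"fn": "jog_arm", "kwargs": {"plan": "0 0 0 0 -0.15 0.14 255;0 0 0 0 -0.14 0.14 255;0 0 0 0 -0.14 0.15 255;0 0 0 0 -0.14 0.15 255;0 0 0 0 -0.13 0.16 255;0 0 0 0 -0.13 0.16 255;0 0 0 0 -0.12 0.16 255;0 0 0 0 -0.11 0.17 255;0 0 0 0 -0.11 0.17 255;0 0 0 0 -0.11 0.18 255"}}

```text
time_s: 18.47
position: [0.5015, -0.0427, 0.1565]
tool_rot: [[-0.111, 0.994, 0.005], [0.994, 0.111, -0.0], [-0.001, 0.005, -1.0]]
ft_force: [9.5, -0.4, -1.5]
grip_width: 0.0169
gripper_force: 40.9
```

>>> {"fn": "jog_arm", "kwargs": {"plan": "0 0 0 0 -0.10 0.18 255;0 0 0 0 -0.09 0.18 255;0 0 0 0 -0.09 0.18 255;0 0 0 0 -0.08 0.19 255;0 0 0 0 -0.08 0.19 255"}}

```text
time_s: 18.88
position: [0.4974, -0.0432, 0.1477]
tool_rot: [[-0.111, 0.994, 0.006], [0.994, 0.111, -0.0], [-0.001, 0.006, -1.0]]
ft_force: [10.6, 0.5, 1.1]
grip_width: 0.0166
gripper_force: 41.2
```

>>> {"fn": "jog_arm", "kwargs": {"plan": "0 0 0 0 -0.07 0.19 255;0 0 0 0 -0.06 0.20 255;0 0 0 0 -0.06 0.19 255;0 0 0 0 -0.05 0.20 255;0 0 0 0 -0.05 0.20 255"}}

```text
time_s: 19.3
position: [0.4947, -0.0435, 0.1382]
tool_rot: [[-0.111, 0.994, 0.007], [0.994, 0.111, -0.001], [-0.001, 0.007, -1.0]]
ft_force: [10.6, 1.3, 3.6]
grip_width: 0.0165
gripper_force: 41.4
```

>>> {"fn": "jog_arm", "kwargs": {"plan": "0 0 0 0 -0.04 0.20 255;0 0 0 0 -0.03 0.20 255;0 0 0 0 -0.03 0.20 255;0 0 0 0 -0.02 0.21 255;0 0 0 0 -0.01 0.20 255"}}

```text
time_s: 19.72
position: [0.4935, -0.0437, 0.1283]
tool_rot: [[-0.111, 0.994, 0.007], [0.994, 0.111, -0.001], [-0.001, 0.007, -1.0]]
ft_force: [8.7, 0.8, 4.9]
grip_width: 0.0163
gripper_force: 41.6
```

>>> {"fn": "jog_arm", "kwargs": {"plan": "0 0 0 0 -0.01 0.20 255;0 0 0 0 0 0.21 255;0 0 0 0 0.01 0.20 255;0 0 0 0 0.01 0.21 255;0 0 0 0 0.02 0.20 255"}}

```text
time_s: 20.13
position: [0.4937, -0.0437, 0.1183]
tool_rot: [[-0.111, 0.994, 0.007], [0.994, 0.111, -0.001], [-0.002, 0.007, -1.0]]
ft_force: [8.0, 1.8, 6.9]
grip_width: 0.0166
gripper_force: 41.8
```

>>> {"fn": "jog_arm", "kwargs": {"plan": "0 0 0 0 0.02 0.20 255;0 0 0 0 0.03 0.20 255;0 0 0 0 0.04 0.20 255;0 0 0 0 0.04 0.20 255;0 0 0 0 0.05 0.20 255"}}

```text
time_s: 20.55
position: [0.4955, -0.0435, 0.1085]
tool_rot: [[-0.111, 0.994, 0.007], [0.994, 0.111, -0.001], [-0.002, 0.007, -1.0]]
ft_force: [6.2, 1.8, 10.2]
grip_width: 0.0165
gripper_force: 42.0
```

```bash
python3 - <<'E'
s=open('torque.py').read()
s=s.replace('-.6 -6.6 -16.8"""','''-.6 -6.6 -16.8
.5015 -.0427 .1565 9.5 -.4 -1.5
.4974 -.0432 .1477 10.6 .5 1.1
.4947 -.0435 .1382 10.6 1.3 3.6
.4935 -.0437 .1283 8.7 .8 4.9
.4937 -.0437 .1183 8.0 1.8 6.9
.4955 -.0435 .1085 6.2 1.8 10.2"""''')
s=s.replace('m=lambda p:p[0]-','sg=np.where(np.arange(len(D))<28,1,-1)\nm=lambda p:p[0]*sg-')
open('torque2.py','w').write(s)
E
python3 torque2.py | (head -2; tail -6)
```

```text
circle [0.55043033 0.12497628 0.06507083] rms 8.300340790911837e-05
f,A,phi [7.87867388 6.50157066 4.99435118] rms 0.585779930914418 target theta deg 253.84475595124337
```

>>> {"fn": "jog_arm", "kwargs": {"plan": "0 0 0 0 0.05 0.17 255;0 0 0 0 0 0 255;0 0 0 0 0 0 255;0 0 0 0 0 0 255;0 0 0 0 0 0 255;0 0 0 0 0 0 255"}}

```text
time_s: 21.05
position: [0.496, -0.0434, 0.1066]
tool_rot: [[-0.111, 0.994, 0.007], [0.994, 0.111, -0.001], [-0.001, 0.007, -1.0]]
ft_force: [8.8, 1.8, 6.6]
grip_width: 0.016
gripper_force: 41.8
```

>>> {"fn": "jog_arm", "kwargs": {"plan": "0 0 0 0 0 0 255;0 0 0 0 0 0 255;0 0 0 0 0 0 255;0 0 0 0 0 0 255;0 0 0 0 0 0 255;0 0 0 0 0 0 255"}}

```text
time_s: 21.55
position: [0.496, -0.0434, 0.1066]
tool_rot: [[-0.111, 0.994, 0.007], [0.994, 0.111, -0.001], [-0.002, 0.007, -1.0]]
ft_force: [8.0, 0.8, 5.7]
grip_width: 0.0162
gripper_force: 41.8
```

```bash
python3 - <<'E'
from h import *
s=env.observe();p=s["position"];y=p[:2]@[.9938,.1112]
print(p,s["ft_force"],s["gripper_force"],s["qvel"],np.degrees(np.arctan2(y-.5504,p[2]-.125))%360)
im=imaging.get_image("scene");cv2.imwrite("pics/s2.png",cv2.resize(im["pixels"][130:350,160:480,::-1],None,fx=2,fy=2))
E
```

```text
[ 0.49600033 -0.04340762  0.10657093] [8.01185363 0.79123202 5.73102271] 41.75873279571533 [ 0.03447228 -0.07249784 -0.03390672  0.05069364 -0.08370815  0.03061706] 253.52161295519244
```

View pics/s2.png

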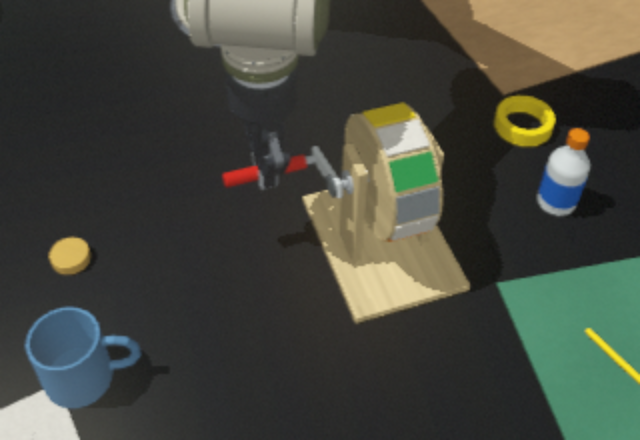

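The crop shows the fingers still closed on the red grip at (268,165). The drum is at rest at 253.5°, and the mug, disc, tape and glue are where they were. I'm handing it in.

```bash
python3 -c "
from rig import job
print(job.close_job())"
```

```text
the job is handed in; nothing more can be done
None
```

I cranked the drum through about 265° and back 60°, and handed it in at rest at about 253.5°, still gripping the red grip; the measured heavy-side-down angle is 253.8°, good to about 1–2°, and the glue, tape, weight and mug were not touched.

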